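# Hook a tin of green glass forward in the stained-glass stock rack

## Robot

A 6-joint arm with a two-finger parallel gripper is mounted at the origin on the work surface. World frame = base frame: x ahead of the robot, y to its left, z up, the work surface at z = 0. Lengths are in m, angles in rad, forces in N, time in s.
With the tool pointing down it reaches from about 0.275 to 0.75 m from the base axis. Payload 10.2 kg.
Tool frame: the origin (TCP) lies at the very end of the fingers, on their centre line; the grasp point (between the pads) lies 19 mm behind it (env.grip_point_offset is the distance from the TCP to the grasp point, in m); z points along the fingers, y is the line along which they close (so a half turn about z gives the same grasp; the last joint's range is limited). The gripper opens to 88 mm and grips with 3 to 60 N. Pads are 18 mm wide; open, the fingers measure 123 mm over their backs; the gripper's body (75 mm by 187 mm) begins 45 mm behind the grasp point.
Start: joints at [-1.381, 0.313, 1.498, -0, 1.331, -0.223], TCP at [0.211, -0.481, 0.239] pointing down, gripper open.
Joint ranges: [-2.94, 2.94], [-0.97, 2.17], [0.19, 2.56], [-1.23, 4.37], [0.02, 3.11], [-2.88, 2.88]. Speed limits (rad/s): [2.39, 2.39, 3.01, 3.14, 3.14, 3.14].

## Interface

Orientations are given as a 3x3 rotation matrix whose columns are the frame's x, y, z axes.
In Python, from station import status, eyes, env gives the robot as it stands.
- The arm moves only by the shell command python3 -m creep 'ROWS' [FORCE]. ROWS is JSON, a list of rows, each an object of numbers: "tx", "ty", "tz": the shift along the tool's x, y, z in units of 30 mm (1.0 is 30 mm); "yaw": the turn about the tool's z in units of 6 degrees (1.0 is 6 degrees); "fingers": the closure, from 0 (fully open) to 1 (shut). A call has 1 to 12 rows; each row shifts and turns the commanded pose from where the row before left it, along the tool's axes as they then stand; what a row does not reach is not made up. A row lasts 1/12 s, in which the tool goes at most 41.7 mm and 7.16 degrees, less where a joint would pass 70% of its speed; a pose out of reach is approached as far as the arm can. A call is refused whole if a number of a shift passes 1 or a number of a turn 1, either way. A call with a gripper value outside its range is refused whole. The fingers move at their own pace and stop on an object; FORCE is the grip in N (left out, the last holds). Time passes only in rows, so rows that do not move let the fingers close. It gives the time, the measured TCP pose, the force, the opening and the grip force at its end, in the units of the state.
- status.get_obs(): the state, without advancing time (a new reading comes with each control period).
- eyes.read_camera(name): name is "scene" or "side" or "wrist"; returns a dict with "img" (384x512x3 uint8, red, green, blue), "fx", "fy", "cx", "cy" (pixels), "dist" ([k1, k2, p1, p2, k3] as OpenCV has them; the pictures are not rectified), "R" (3x3) and "t" (3): a world point X has camera coordinates R X + t. Camera axes: x right, y down, z forward; pixel columns grow to the right and rows downward; lengths in m; the calibration is good to about 2 mm. A picture is of the moment at which its call begins. There is no depth.
- env.job_done(): hands the job in; it is judged then, once.
The state is a dict: "clock": time; "joints": joint angles; "joint_vel": joint speeds; "joint_torque": joint torques, N m; "eef_pos": TCP position; "orientation": TCP orientation; "ft_force": force on the tool from outside, world axes, zero at the start; "torque": the same for the moment, N m; "grip_width": opening from 0.0 (shut) to 1.0 (fully open); "gripper_force": force on a finger pad.
Only numpy, scipy, OpenCV 4.12 (cv2) and the standard library are available. Lean on these libraries where they do the work, as an engineer would, in place of code of your own. Each camera call takes 0.05 s, during which the arm holds its last target. There are 200 camera calls.

## Task

Pick up the orange-handled pull hook, hook its claw over the front lip of the tin of green glass, and draw the tin gently forward along the rack until it stands squarely against the rubber-faced bar; keep pulling so that it presses on the bar with a steady 10 N or so for about a second (never 20 N). Then unhook without pushing the tin back and lay the hook down upright on its blue mat as it was. Move the tin only with the hook, do not jerk or tip it, and leave the red tin and the other things on the table alone.

Things in the scene. Friction and masses are not known exactly. Their poses are not given: they have to be found in the camera images.
- rack: Low plywood stock rack, fixed, 300 deep (x) x 380 wide x 171 high mm. Origin: centre of underside; x points inward, open front edge at x -150. Board top 20 up; rails 40 high at y 0, +/-186 make two bays centred at y +/-93. A wire grid 168 up roofs it from x -110 to the back (posts at y +/-186): the hand cannot go in; the hook passes under the wires, over the bar. Tins are pulled along -x.
- bar_face (a point): Centre of the rubber face (towards the tins) of the aluminium stop bar across both bays near the rack's front; axes as the rack's, x pointing out of the face into the rack. Face 350 wide, 34 high, top edge 36 mm above the board. The bar's depth differs each time; it gives on a stiff spring (6 N per mm, 8 mm at most).
- green_tin_lip (a point): Middle of the foremost top edge of the metal tin of green glass. Tin 150 (x) x 130 (y) x 70 high mm, 0.35 to 0.7 kg; x points front to back. The front lip is 9 mm thick with the wall: the wall's inside is 9 mm behind this point in x. Inside it is free for at least 35 mm below the rim. It drags with some 1 to 6 N, differing each time.
- green_tin_front (a point): Middle of the green tin's front face, 20 mm above its underside; its axes are the tin's. This face meets the bar; the lip stands out 6 mm further forward, above the bar.
- red_tin: The same kind of tin with red glass, in the other bay: leave it. Origin at the centre of its underside.
- hook_grip (a point): Centre of the orange handle of the pull hook (half-way up). Handle 100 (x) x 24 (y) x 40 high mm, standing on its flat underside; its axes are the hook's, x pointing to the claw, z up. 0.2 kg in all. An 8 mm steel rod runs forward from the handle, its axis 14 mm above this point, to the claw.
- hook_claw (a point): Bottom of the claw's inner face (towards the handle), 158 mm ahead of and 14 mm below the hook_grip point. The claw is a plate 6 mm thick (it lies ahead of this point) and 20 mm wide that hangs from the rod's end; from this point it is 24 mm up to the underside of the rod.
- mat: Blue mat, fixed, 300 (x) x 110 (y) x 4 mm thick, on which the hook lies. Origin at the centre of its underside.
- spray: Clear bottle, 60 dia x 170 mm, bystander.
- mug: Blue mug, 76 dia x 90 mm, bystander.
- jar: Glass jar, 64 dia x 80 mm, bystander.
- brush: Brush lying on the table, bystander.
- cutter: Screwdriver lying on the table, bystander.
- bits_red: Small red plastic box, 100 x 80 x 45 mm, bystander.
- bits_green: Small green plastic box, 100 x 80 x 45 mm, bystander.
- hook: The pull hook itself; origin at the centre of the underside of its handle, axes as for hook_grip.
- green_tin: The green tin itself; origin at the centre of its underside.
- bar: The stop bar itself; origin 15 mm in front of the rubber face, at board height, 2 mm below its lower edge.
Things that resemble listed ones, but are neither listed nor needed, are in the scene too. What is shaped like the green_tin but purple is not meant.

How it is judged:
On the way, in this order (a step that is already met when the one before it is completed fails the run):
1. the hook is lifted off its mat (height (world z) of hook_grip above 0.06 m), for 0.2 s.
2. the hook is drawing the green tin forward (contact force between hook and green_tin above 0.5 N and distance of green_tin_front from where it was at the start of the episode above 0.025 m), for 0.1 s.
3. the hook pulls the green tin against the bar with a steady 5 to 18 N for half a second (contact force between green_tin and bar between 5 and 18 N and contact force between hook and green_tin above 4 N), for 0.5 s.
At the end, for the whole second after the job is handed in: The green tin stands flat and still in its bay, its front face within 5 mm of the bar's rubber face and square to it within 0.06 rad; the hook is at rest upright on its handle's underside (tilt under 0.1 rad), the handle's centre over the blue mat, let go (x of green_tin_front in the frame of bar_face below 0.005 m and angle between the x axis of green_tin_front and the x axis of bar_face, either way round below 0.06 rad and angle between green_tin's own z axis and vertical below 0.05 rad and linear speed of each of green_tin, hook below 0.02 m/s and x of hook_grip in the frame of mat between -0.15 and 0.15 m and y of hook_grip in the frame of mat between -0.055 and 0.055 m and z of hook_grip in the frame of mat below 0.029 m and angle between hook's own z axis and vertical below 0.1 rad); the robot touches nothing.
It fails at once if the tin is pressed on the bar with more than 20 N (contact force between green_tin and bar above 20 N).
It fails at once if the hook bears on the green tin with more than 30 N (contact force between hook and green_tin above 30 N).
It fails at once if the hand or arm touches the green tin (contact force between any of the fingers, the arm and green_tin above 0.5 N).
It fails at once if the green tin is jerked (over 0.25 m/s) or tipped (over 0.2 rad) (linear speed of green_tin above 0.25 m/s or angle between green_tin's own z axis and vertical above 0.2 rad).
It fails at once if the red tin is moved by more than 10 mm, or another bystander by more than 20 mm (distance of red_tin from where it was at the start of the episode above 0.01 m or distance of any of spray, mug, jar, brush, cutter, bits_red, bits_green from where it was at the start of the episode above 0.02 m).
It also fails if it takes over 72 s, if anything falls off the work surface, if the arm or the gripper's body presses on something with over 40 N, if the wrist force passes 120 N, or if a joint passes its speed limit or range.

## Working session

There is one attempt and no reset: what is moved stays moved. The work goes in short steps, Python scripts to look and compute and a shell command to move; the robot and the scene stay as the last step left them, time stands still between calls to the robot, and variables do not carry over. Pictures are saved under pics/ and viewed, at most 11 in all, crops included, and the job is handed in when it is done.

```bash
ls; mkdir -p pics; cat > h.py <<'E'
import numpy as np, cv2
from station import status, eyes, env
def cam(n):
    c=eyes.read_camera(n); c['K']=np.array([[c['fx'],0,c['cx']],[0,c['fy'],c['cy']],[0,0,1.]]); c['dist']=np.array(c['dist'],float); c['R']=np.array(c['R']);c['t']=np.array(c['t']); return c
def save(c,f,box=None,s=1.5):
    im=c['img'][...,::-1]
    if box: im=im[box[1]:box[3],box[0]:box[2]]
    cv2.imwrite('pics/'+f,cv2.resize(im,None,fx=s,fy=s,interpolation=cv2.INTER_CUBIC))
def ray(c,uv):
    p=cv2.undistortPoints(np.array([[uv]],float),c['K'],c['dist'])[0,0]
    return -c['R'].T@c['t'], c['R'].T@np.array([p[0],p[1],1])
def onz(c,uv,z):
    o,d=ray(c,uv); return o+d*(z-o[2])/d[2]
def proj(c,X):
    return cv2.projectPoints(np.array(X,float).reshape(-1,1,3),cv2.Rodrigues(c['R'])[0],c['t'],c['K'],c['dist'])[0][:,0]
E
python3 - <<'E'
from h import *
import pickle
for n in ['scene','side','wrist']:
    c=cam(n); pickle.dump(c,open(n+'0.pkl','wb')); save(c,n+'0.png'); print(n,-c['R'].T@c['t'],c['R'][2],c['fx'])
o=status.get_obs(); print(o)
E
```

```text
pics
scene [1.04988695 0.83615885 0.7926177 ] [-0.42596898 -0.70557847 -0.56631216] 450.7715365294867
side [0.39351968 1.09463543 1.05892471] [ 0.08840165 -0.74019195 -0.66655909] 450.70921870503895
wrist [ 0.27847068 -0.45168099  0.38510411] [-0.26551705 -0.11394841 -0.95734866] 275.2611835820105
{'clock': 0.15, 'joints': array([-1.38140211e+00,  3.13295650e-01,  1.49819471e+00,  5.80814082e-07,
        1.33101533e+00, -2.23451233e-01]), 'joint_vel': array([ 0.00183332, -0.00155937, -0.00356763, -0.00018783,  0.00061125,
        0.00020019]), 'joint_torque': array([ 1.06260508e-03, -4.02302063e+01, -2.52317619e+01,  6.94006844e-02,
        3.43578437e-02, -8.39815948e-05]), 'eef_pos': array([ 0.21057123, -0.48073855,  0.2383313 ]), 'orientation': array([[ 9.15982962e-01,  4.01217129e-01, -1.71336926e-04],
       [ 4.01217114e-01, -9.15982545e-01,  8.96811792e-04],
       [ 2.02874618e-04, -8.90207628e-04, -9.99999583e-01]]), 'ft_force': array([-0.20863798,  0.12609388,  0.0870437 ]), 'torque': array([-0.02948638,  0.01797324, -0.01935609]), 'gripper_force': 0.0, 'grip_width': 0.9976813991333101}
```

View pics/scene0.png

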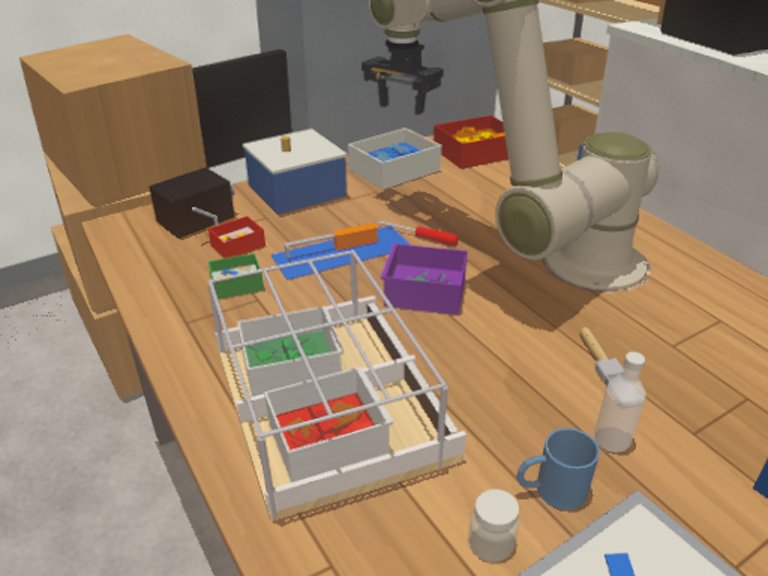

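View pics/side0.png

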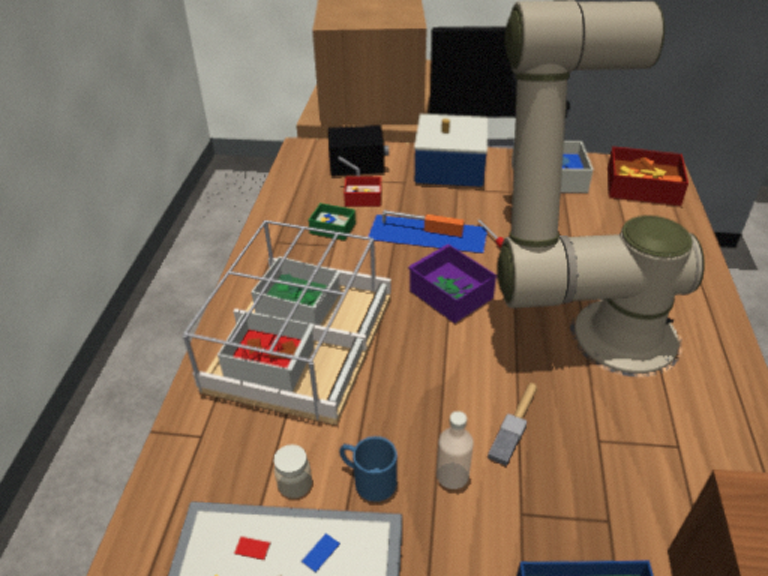

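View pics/wrist0.png

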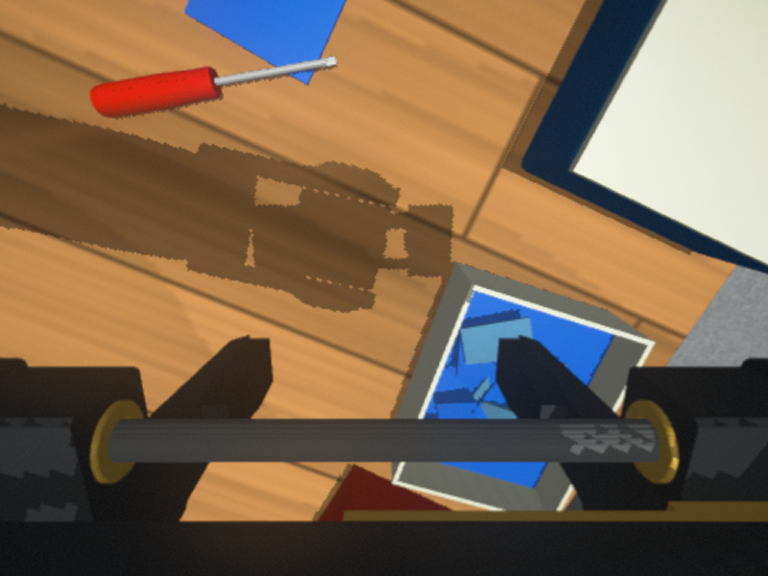

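The scene shows the orange hook on the blue mat at (355,235) in the scene view and (443,225) in the side view. It points away from the robot.

Two things contain green glass:
- **Grey tin in the rack:** scene (290,345), side (297,290).
- **Purple box outside the rack:** scene (425,278).

The grey tin in the rack bay fits the description. The purple one is explicitly excluded.

I'll confirm with enlarged crops, marking the orange hook's mask as well.

```bash
python3 - <<'E'
from h import *
import pickle
s=pickle.load(open('side0.pkl','rb')); c=pickle.load(open('scene0.pkl','rb'))
a=s['img'][140:285,120:340][...,::-1]; b=c['img'][160:350,130:320][...,::-1]
save(s,'s1.png',(122,140,272,284),4.0); save(c,'c1.png',(135,160,315,350),3.1)
for n,k in (('side',s),('scene',c)):
    h=cv2.cvtColor(k['img'],cv2.COLOR_RGB2HSV)
    for name,lo,hi in (('orange',(8,170,120),(16,255,255)),('blue',(105,150,100),(118,255,255))):
        m=cv2.inRange(h,lo,hi); nn,l,st,ce=cv2.connectedComponentsWithStats(m)
        for i in range(1,nn):
            if st[i,4]>120: 
                cc=cv2.findContours((l==i).astype('uint8'),0,2)[0][0]
                print(n,name,st[i],ce[i].round(1),cv2.approxPolyDP(cc,3,True)[:,0].tolist())
E
```

```text
side orange [410 105  45  16 299] [432.2 112.6] [[410, 107], [412, 116], [415, 109], [428, 115], [424, 118], [435, 118], [426, 113], [438, 111], [444, 114], [438, 118], [454, 120], [450, 112], [430, 105]]
side orange [284 143  25  13 190] [295.9 148.2] [[284, 143], [285, 151], [291, 148], [293, 154], [299, 155], [299, 150], [303, 155], [306, 152], [302, 151], [308, 149]]
side blue [247 144  77  24 988] [283.6 156. ] [[247, 154], [250, 159], [300, 162], [321, 167], [322, 152], [312, 150], [307, 158], [283, 155], [281, 147], [258, 144], [256, 149], [251, 144]]
side blue [202 357  24  24 262] [213.4 368.1] [[218, 357], [202, 373], [210, 380], [225, 362]]
scene orange [302  84  35  10 140] [316.5  88.1] [[302, 91], [314, 92], [324, 86], [330, 89], [325, 92], [336, 89], [309, 84]]
scene orange [222 149  29  17 345] [236.6 156.7] [[250, 150], [224, 153], [223, 162], [227, 165], [250, 160]]
scene blue [236 151  35  22 311] [253.2 162.4] [[270, 161], [259, 151], [253, 153], [251, 162], [236, 165], [243, 172], [258, 168], [262, 160]]
scene blue [193 161  32  13 215] [208. 167.] [[224, 167], [218, 161], [193, 168], [198, 173]]
scene blue [209 170  24  11 127] [220.8 174.9] [[232, 170], [209, 175], [212, 180], [231, 175]]
scene blue [188 176  20  10 122] [197.3 180.4] [[207, 180], [205, 176], [188, 179], [191, 185]]
scene blue [403 369  20  15 216] [412.6 376.3] [[403, 370], [408, 383], [422, 383], [417, 369]]
```

View pics/s1.png

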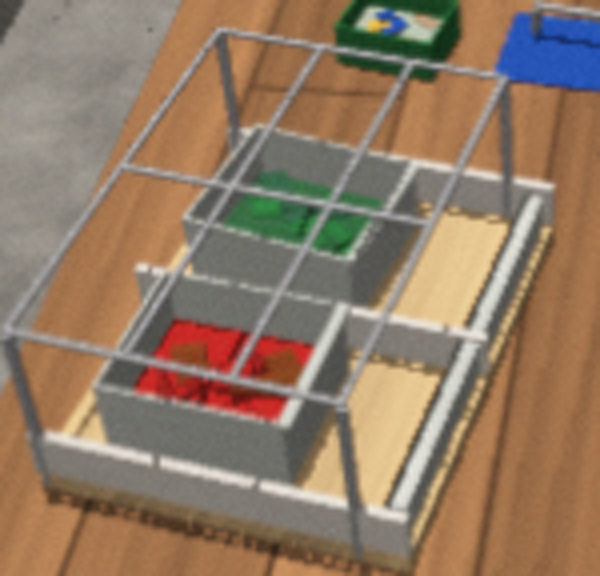

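View pics/c1.png

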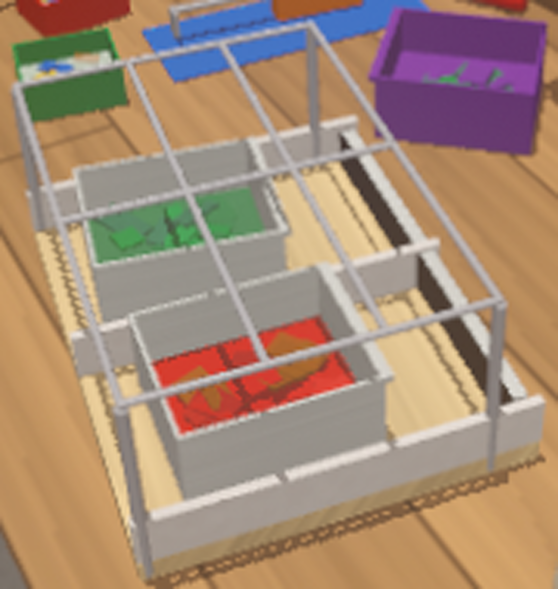

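The crops confirm it: the green-glass tin is the grey one in the far bay (robot's right). Its lip corners in the side crop are about (412,165) and (355,258). The bar's inner top edge runs (528,200) to (390,505).

```bash
python3 - <<'E'
from h import *
import pickle
np.set_printoptions(precision=4,suppress=True)
s=pickle.load(open('side0.pkl','rb')); c=pickle.load(open('scene0.pkl','rb'))
S=lambda x,y:(122+x/4-.4,140+y/4-.4); C=lambda x,y:(135+x/3.1-.35,160+y/3.1-.35)
L=[('grid fr-R',.168,S(505,80),C(312,28)),('grid fr-L',.168,S(343,403),C(502,302)),('grid bk-R',.168,S(220,35),C(18,90)),('grid bk-L',.168,S(8,330),C(122,403)),
('rail fr-R',.06,S(553,188),C(356,122)),('rail fr-L',.06,S(410,517),C(542,402)),
('bar R',.056,S(528,200),C(347,134)),('bar L',.056,S(392,503),C(505,400)),
('lip R',.09,S(415,165),C(253,145)),('lip L',.09,S(355,258),C(287,233)),
('tbk R',.09,S(255,128),C(76,173)),('tbk L',.09,S(187,217),C(97,263))]
for n,z,a,b in L: print(n,onz(s,a,z),onz(c,b,z))
def tri(a,b):
    o1,d1=ray(s,a);o2,d2=ray(c,b);A=np.c_[d1,-d2];k=np.linalg.lstsq(A,o2-o1,rcond=None)[0];return (o1+d1*k[0]+o2+d2*k[1])/2
print('handle',tri((295.9,150),(236.6,156.7)))
print('mat', [onz(s,p,.004) for p in ((247,154),(321,167),(251,144),(322,152))],[onz(c,p,.004) for p in((270,161),(259,151),(191,185),(182,170))])
E
```

```text
grid fr-R [ 0.571  -0.0642  0.168 ] [ 0.5727 -0.0659  0.168 ]
grid fr-L [0.6319 0.2994 0.168 ] [0.6321 0.2986 0.168 ]
grid bk-R [ 0.819  -0.1022  0.168 ] [ 0.8213 -0.1065  0.168 ]
grid bk-L [0.8806 0.2571 0.168 ] [0.8807 0.2535 0.168 ]
rail fr-R [ 0.5319 -0.0589  0.06  ] [ 0.5348 -0.0585  0.06  ]
rail fr-L [0.5922 0.3049 0.06  ] [0.5958 0.3059 0.06  ]
bar R [ 0.5518 -0.0458  0.056 ] [ 0.5483 -0.0515  0.056 ]
bar L [0.608  0.2906 0.056 ] [0.6146 0.2875 0.056 ]
lip R [ 0.6461 -0.0417  0.09  ] [ 0.6478 -0.0382  0.09  ]
lip L [0.674  0.0763 0.09  ] [0.6778 0.0794 0.09  ]
tbk R [ 0.7918 -0.0765  0.09  ] [ 0.792  -0.0795  0.09  ]
tbk L [0.82   0.0424 0.09  ] [0.8195 0.036  0.09  ]
handle [ 0.4225 -0.3356  0.024 ]
mat [array([ 0.6118, -0.313 ,  0.004 ]), array([ 0.3227, -0.2604,  0.004 ]), array([ 0.6048, -0.3815,  0.004 ]), array([ 0.3198, -0.3566,  0.004 ])] [array([ 0.3211, -0.2849,  0.004 ]), array([ 0.3169, -0.3644,  0.004 ]), array([ 0.6153, -0.2895,  0.004 ]), array([ 0.6036, -0.3885,  0.004 ])]
```

```bash
python3 -m creep '[{"tx":0.5,"ty":-0.2},{"tx":1,"ty":-0.2},{"tx":1,"ty":-0.2},{"tx":1,"ty":-0.2},{"tx":1,"ty":-0.2},{"tx":1,"ty":-0.2},{"tx":1,"ty":-0.2},{"tx":1,"ty":-0.2},{"tx":0.5},{"tx":0.4},{"yaw":0.5},{"yaw":1}]' 50
python3 -m creep '[{"yaw":1},{"yaw":1},{"yaw":0.8},{"yaw":0.5},{},{}]'
python3 - <<'E'
from h import *
import pickle
np.set_printoptions(precision=4,suppress=True)
s=pickle.load(open('side0.pkl','rb')); 
print('purple',[onz(s,(a/1.5,b/1.5),.07) for a,b in((410,282),(452,248),(495,280),(457,305))])
print('claw',onz(s,(122+537/4,140+8/4),.042))
c=cam('wrist'); pickle.dump(c,open('wrist1.pkl','wb')); save(c,'w1.png')
h=cv2.cvtColor(c['img'],cv2.COLOR_RGB2HSV); m=cv2.inRange(h,(8,190,150),(16,255,255))
nn,l,st,ce=cv2.connectedComponentsWithStats(m)
for i in range(1,nn):
    if st[i,4]>300: print(st[i],ce[i],onz(c,ce[i],.044))
E
```

```text
purple [array([ 0.4848, -0.0449,  0.07  ]), array([ 0.3968, -0.1779,  0.07  ]), array([ 0.2957, -0.0715,  0.07  ]), array([0.3774, 0.0199, 0.07  ])]
claw [ 0.5785 -0.3438  0.042 ]invalid input at $[0]: expected keys tx, ty, tz, yaw, fingers
invalid input at $[0]: expected keys tx, ty, tz, yaw, fingers
```

View pics/w1.png

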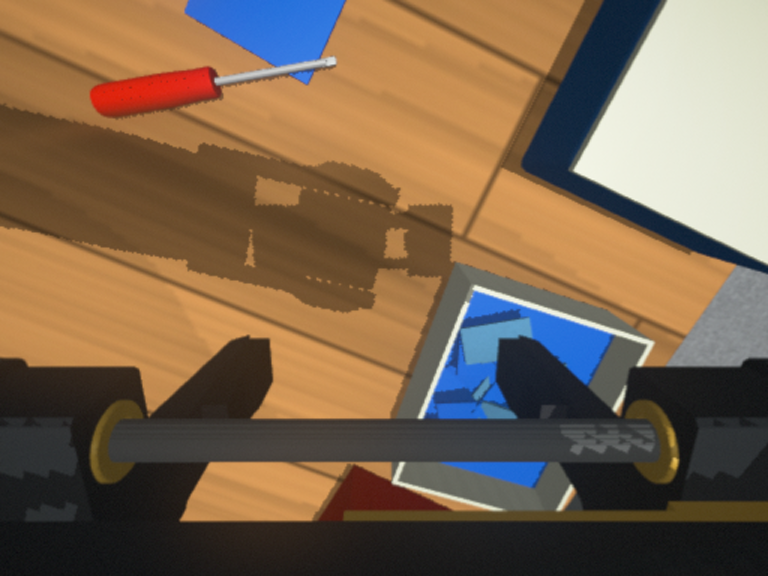

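The picture is the same as before because the rows were refused: every row needs all the keys. I'll retype them.

```bash
python3 -m creep '[{"tx":0.5,"ty":-0.2,"tz":0,"yaw":0,"fingers":0},{"tx":1,"ty":-0.2,"tz":0,"yaw":0,"fingers":0},{"tx":1,"ty":-0.2,"tz":0,"yaw":0,"fingers":0},{"tx":1,"ty":-0.2,"tz":0,"yaw":0,"fingers":0},{"tx":1,"ty":-0.2,"tz":0,"yaw":0,"fingers":0},{"tx":1,"ty":-0.2,"tz":0,"yaw":0,"fingers":0},{"tx":1,"ty":-0.2,"tz":0,"yaw":0,"fingers":0},{"tx":1,"ty":-0.2,"tz":0,"yaw":0,"fingers":0},{"tx":0.5,"ty":0,"tz":0,"yaw":0,"fingers":0},{"tx":0.4,"ty":0,"tz":0,"yaw":0,"fingers":0},{"tx":0,"ty":0,"tz":0,"yaw":0.5,"fingers":0},{"tx":0,"ty":0,"tz":0,"yaw":1,"fingers":0}]' 50
python3 -m creep '[{"tx":0,"ty":0,"tz":0,"yaw":1,"fingers":0},{"tx":0,"ty":0,"tz":0,"yaw":1,"fingers":0},{"tx":0,"ty":0,"tz":0,"yaw":0.8,"fingers":0},{"tx":0,"ty":0,"tz":0,"yaw":0.5,"fingers":0},{"tx":0,"ty":0,"tz":0,"yaw":0,"fingers":0}]'
python3 - <<'E'
from h import *
import pickle
np.set_printoptions(precision=4,suppress=True)
c=cam('wrist'); pickle.dump(c,open('wrist1.pkl','wb')); save(c,'w2.png')
h=cv2.cvtColor(c['img'],cv2.COLOR_RGB2HSV); m=cv2.inRange(h,(8,190,150),(16,255,255))
nn,l,st,ce=cv2.connectedComponentsWithStats(m)
for i in range(1,nn):
    if st[i,4]>300:
        cc=cv2.findContours((l==i).astype('uint8'),0,2)[0][0]
        print(st[i],ce[i],onz(c,ce[i],.044),[onz(c,p,.044)[:2] for p in cv2.approxPolyDP(cc,5,True)[:,0].astype(float)])
E
```

```text
clock: 1.2
eef_pos: [0.4225, -0.3357, 0.2384]
orientation: [[0.968, 0.252, -0.0], [0.252, -0.968, 0.0], [-0.0, -0.0, -1.0]]
ft_force: [0.4, -0.2, 0.7]
grip_width: 0.999
gripper_force: 0.0
clock: 1.62
eef_pos: [0.4219, -0.3362, 0.2386]
orientation: [[0.996, -0.092, -0.0], [-0.092, -0.996, 0.0], [-0.0, -0.0, -1.0]]
ft_force: [-0.1, -0.3, -0.2]
grip_width: 1.004
gripper_force: 0.0
[245 133  19  71 763] [253.4102 177.4784] [ 0.4092 -0.3326  0.044 ] [array([ 0.4655, -0.3313]), array([ 0.3785, -0.3186]), array([ 0.374 , -0.3366]), array([ 0.4381, -0.3473]), array([ 0.4424, -0.3277])]
```

View pics/w2.png

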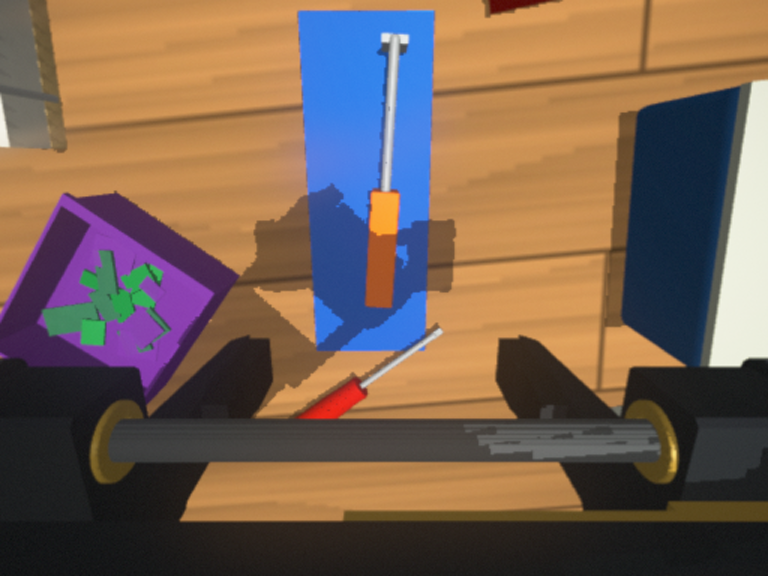

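The wrist view shows the hook clearly. The handle top runs from (385,191) to (380,307) and the claw is at (395,38). The screwdriver tip at (438,328) is behind the handle.

```bash
python3 - <<'E'
from h import *
import pickle
np.set_printoptions(precision=4,suppress=True)
c=pickle.load(open('wrist1.pkl','rb'))
f=lambda x,y,z:onz(c,(x/1.5-.2,y/1.5-.2),z)
P=[f(371,191,.044),f(399,192,.044),f(367,305,.044),f(392,306,.044)];print(P)
ctr=np.mean(P,0);cl=f(396,38,.042);print(ctr,cl,f(438,328,.01),f(340,395,.02))
rod=f(386,188,.042);print('yaw rod',np.arctan2(*(cl-rod)[[1,0]]),'yaw hdl',np.arctan2(*(P[0]+P[1]-P[2]-P[3])[[1,0]]),np.arctan2(*(cl-ctr)[[1,0]]),np.linalg.norm(cl-ctr))
o=status.get_obs();d=ctr-o['eef_pos'];print(o['orientation'].T@d/.03, o['eef_pos'])
print('mat',[f(*p,.004) for p in((299,11),(435,11),(317,350),(427,350))])
E
```

```text
[array([ 0.4725, -0.3309,  0.044 ]), array([ 0.4697, -0.3534,  0.044 ]), array([ 0.3756, -0.3176,  0.044 ]), array([ 0.3727, -0.3393,  0.044 ])]
[ 0.4226 -0.3353  0.044 ] [ 0.5801 -0.3602  0.042 ] [ 0.3335 -0.3818  0.01  ] [ 0.2741 -0.2787  0.02  ]
yaw rod -0.1585944748339778 yaw hdl -0.1403375165336134 -0.1569470430479718 0.15943237123980192
[ 0.0211 -0.0296  6.4865] [ 0.4219 -0.3362  0.2386]
mat [array([ 0.6156, -0.286 ,  0.004 ]), array([ 0.6056, -0.3948,  0.004 ]), array([ 0.318, -0.259,  0.004]), array([ 0.3078, -0.37  ,  0.004 ])]
```

```bash
python3 -m creep '[{"tx":0,"ty":0,"tz":0.5,"yaw":0.57,"fingers":0},{"tx":0,"ty":0,"tz":1,"yaw":0,"fingers":0},{"tx":0,"ty":0,"tz":1,"yaw":0,"fingers":0},{"tx":0,"ty":0,"tz":1,"yaw":0,"fingers":0},{"tx":0,"ty":0,"tz":1,"yaw":0,"fingers":0},{"tx":0,"ty":0,"tz":1,"yaw":0,"fingers":0},{"tx":0,"ty":0,"tz":0.8,"yaw":0,"fingers":0},{"tx":0,"ty":0,"tz":0.6,"yaw":0,"fingers":0},{"tx":0,"ty":0,"tz":0.45,"yaw":0,"fingers":0},{"tx":0,"ty":0,"tz":0.3,"yaw":0,"fingers":0},{"tx":0,"ty":0,"tz":0,"yaw":0,"fingers":0},{"tx":0,"ty":0,"tz":0,"yaw":0,"fingers":0}]' 50
python3 -m creep '[{"tx":0,"ty":0,"tz":0,"yaw":0,"fingers":0.5},{"tx":0,"ty":0,"tz":0,"yaw":0,"fingers":1},{"tx":0,"ty":0,"tz":0,"yaw":0,"fingers":1},{"tx":0,"ty":0,"tz":0,"yaw":0,"fingers":1},{"tx":0,"ty":0,"tz":0,"yaw":0,"fingers":1},{"tx":0,"ty":0,"tz":0,"yaw":0,"fingers":1},{"tx":0,"ty":0,"tz":0,"yaw":0,"fingers":1},{"tx":0,"ty":0,"tz":0,"yaw":0,"fingers":1},{"tx":0,"ty":0,"tz":0,"yaw":0,"fingers":1}]' 50
```

```text
clock: 2.67
eef_pos: [0.4222, -0.3361, 0.0094]
orientation: [[0.989, -0.148, -0.0], [-0.148, -0.989, -0.0], [-0.0, 0.0, -1.0]]
ft_force: [-0.9, -0.3, 0.5]
grip_width: 0.998
gripper_force: 0.0
clock: 3.42
eef_pos: [0.4222, -0.3358, 0.0092]
orientation: [[0.989, -0.149, -0.0], [-0.149, -0.989, 0.0], [-0.0, -0.0, -1.0]]
ft_force: [-0.0, 0.4, -1.1]
grip_width: 0.348
gripper_force: 0.0
```

```bash
python3 -m creep '[{"tx":0,"ty":0,"tz":0,"yaw":0,"fingers":1},{"tx":0,"ty":0,"tz":0,"yaw":0,"fingers":1},{"tx":0,"ty":0,"tz":0,"yaw":0,"fingers":1},{"tx":0,"ty":0,"tz":0,"yaw":0,"fingers":1},{"tx":0,"ty":0,"tz":0,"yaw":0,"fingers":1},{"tx":0,"ty":0,"tz":0,"yaw":0,"fingers":1}]' 55
python3 -m creep '[{"tx":0,"ty":0,"tz":-0.2,"yaw":0,"fingers":1},{"tx":0,"ty":0,"tz":-0.5,"yaw":0,"fingers":1},{"tx":0,"ty":0,"tz":-0.8,"yaw":0,"fingers":1},{"tx":0,"ty":0,"tz":-0.8,"yaw":0,"fingers":1},{"tx":0,"ty":0,"tz":-0.7,"yaw":0,"fingers":1},{"tx":-0.3,"ty":0,"tz":-0.3,"yaw":0.16,"fingers":1},{"tx":-0.6,"ty":0,"tz":-0.2,"yaw":0,"fingers":1},{"tx":-0.8,"ty":0,"tz":0,"yaw":0,"fingers":1},{"tx":-0.8,"ty":0,"tz":0,"yaw":0,"fingers":1},{"tx":-0.7,"ty":0,"tz":0,"yaw":0,"fingers":1},{"tx":-0.5,"ty":-0.3,"tz":0,"yaw":0,"fingers":1},{"tx":-0.3,"ty":-0.6,"tz":0,"yaw":0,"fingers":1}]'
```

```text
clock: 3.92
eef_pos: [0.4222, -0.3358, 0.0092]
orientation: [[0.989, -0.149, -0.0], [-0.149, -0.989, 0.0], [-0.0, -0.0, -1.0]]
ft_force: [-0.4, 1.5, 0.7]
grip_width: 0.265
gripper_force: 55.0
clock: 4.92
eef_pos: [0.3069, -0.29, 0.1145]
orientation: [[0.986, -0.168, -0.0], [-0.168, -0.986, -0.001], [0.0, 0.001, -1.0]]
ft_force: [0.5, 0.6, -1.7]
grip_width: 0.266
gripper_force: 55.0
```

```bash
python3 -m creep '[{"tx":0,"ty":-0.9,"tz":0,"yaw":0,"fingers":1},{"tx":0,"ty":-1,"tz":0,"yaw":0,"fingers":1},{"tx":0,"ty":-1,"tz":0,"yaw":0,"fingers":1},{"tx":0,"ty":-1,"tz":0,"yaw":0,"fingers":1},{"tx":0,"ty":-1,"tz":0,"yaw":0,"fingers":1},{"tx":0,"ty":-1,"tz":0,"yaw":0,"fingers":1},{"tx":0,"ty":-1,"tz":0,"yaw":0,"fingers":1},{"tx":0,"ty":-1,"tz":0,"yaw":0,"fingers":1},{"tx":0,"ty":-1,"tz":0,"yaw":0,"fingers":1},{"tx":0,"ty":-1,"tz":0,"yaw":0,"fingers":1},{"tx":0,"ty":-0.8,"tz":0,"yaw":0,"fingers":1},{"tx":0,"ty":-0.5,"tz":0,"yaw":0,"fingers":1}]'
python3 -m creep '[{"tx":0,"ty":-0.3,"tz":0,"yaw":0,"fingers":1},{"tx":0,"ty":0,"tz":0,"yaw":0,"fingers":1},{"tx":0,"ty":0,"tz":0,"yaw":0,"fingers":1}]'
```

```text
clock: 5.92
eef_pos: [0.3638, 0.0438, 0.1146]
orientation: [[0.986, -0.164, 0.0], [-0.164, -0.986, 0.0], [0.0, -0.0, -1.0]]
ft_force: [-0.4, -0.4, -1.0]
grip_width: 0.265
gripper_force: 55.0
clock: 6.17
eef_pos: [0.3653, 0.0507, 0.1144]
orientation: [[0.986, -0.164, 0.0], [-0.164, -0.986, -0.0], [0.0, 0.0, -1.0]]
ft_force: [-0.7, 0.1, -1.1]
grip_width: 0.268
gripper_force: 55.0
```

```bash
python3 -m creep '[{"tx":0,"ty":-0.52,"tz":0,"yaw":0,"fingers":1},{"tx":0.5,"ty":0,"tz":0,"yaw":0,"fingers":1},{"tx":0.8,"ty":0,"tz":0,"yaw":0,"fingers":1},{"tx":0.9,"ty":0,"tz":0,"yaw":0,"fingers":1},{"tx":0.9,"ty":0,"tz":0,"yaw":0,"fingers":1},{"tx":0.9,"ty":0,"tz":0,"yaw":0,"fingers":1},{"tx":0.7,"ty":0,"tz":0,"yaw":0,"fingers":1},{"tx":0.4,"ty":0,"tz":0,"yaw":0,"fingers":1},{"tx":0.2,"ty":0,"tz":0,"yaw":0,"fingers":1},{"tx":0,"ty":0,"tz":0,"yaw":0,"fingers":1},{"tx":0,"ty":0,"tz":0,"yaw":0,"fingers":1}]'
python3 - <<'E'
from h import *
import pickle
s=cam('side');c=cam('scene')
for n,k in(('s2',s),('c2',c)): pickle.dump(k,open(n+'.pkl','wb'))
a=s['img'][140:240,160:310];b=c['img'][145:245,140:290]
im=np.vstack([cv2.resize(x,None,fx=3,fy=3,interpolation=cv2.INTER_CUBIC) for x in(a,b)])
cv2.imwrite('pics/m2.png',im[...,::-1])
E
```

```text
clock: 7.08
eef_pos: [0.5241, 0.0393, 0.1141]
orientation: [[0.986, -0.166, -0.001], [-0.166, -0.986, 0.0], [-0.001, 0.0, -1.0]]
ft_force: [-0.0, -0.1, -2.1]
grip_width: 0.268
gripper_force: 55.0
```

View pics/m2.png

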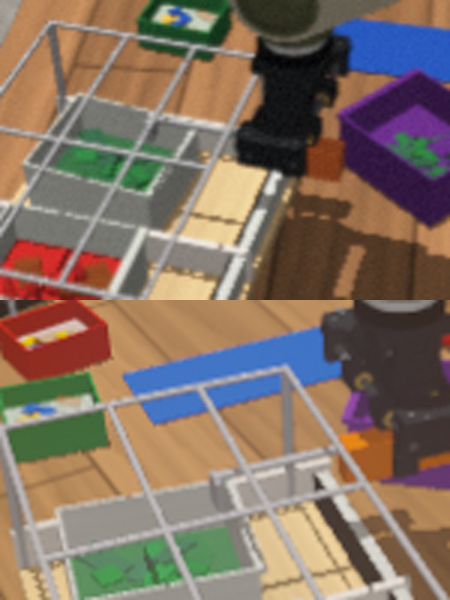

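The crops show the rod entering under the wires. In the lower crop the claw appears near (217,487). I'll check that against the expected projection.

```bash
python3 - <<'E'
from h import *
import pickle
np.set_printoptions(precision=1,suppress=True)
s=pickle.load(open('s2.pkl','rb'));c=pickle.load(open('c2.pkl','rb'))
x=np.array([.986,-.166,0]);y=np.array([.166,.986,0]);g=np.array([.5241,.0393,.1295])
P=[g+.158*x-[0,0,.014], g+.164*x+[0,0,.018],g+.158*x-[0,0,.014]+.01*y,g+.158*x+[0,0,.010]+.01*y]
t=[[.661,.018,.09]]
print((proj(s,P+t)-[160,140])*3); print((proj(c,P+t)-[140,145])*3+[0,300])
E
python3 - <<'E'
from h import *
import pickle
s=pickle.load(open('s2.pkl','rb'));c=pickle.load(open('c2.pkl','rb'))
a=s['img'][160:210,185:255];b=c['img'][185:235,180:250]
cv2.imwrite('pics/m3.png',np.vstack([cv2.resize(k,None,fx=6,fy=6,interpolation=cv2.INTER_CUBIC) for k in(a,b)])[...,::-1])
E
```

```text
[[155.1 134.8]
 [147.4 110.9]
 [151.8 140.7]
 [150.  123.5]
 [173.2 156.8]]
[[220.7 502.6]
 [211.4 473. ]
 [224.2 509.4]
 [222.6 486. ]
 [245.  522.8]]
```

View pics/m3.png

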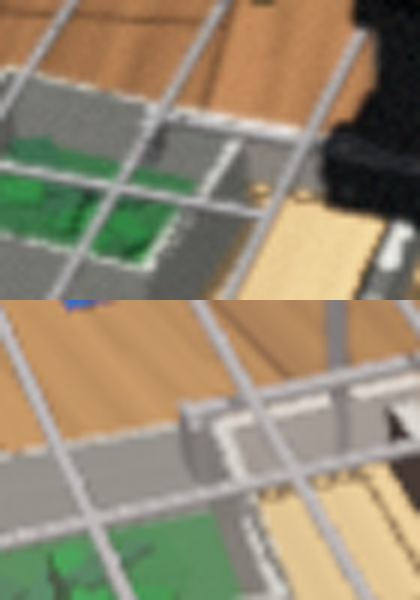

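The claw sits where expected in both views, just behind the front lip. I'll lower it 41 mm.

```bash
python3 -m creep '[{"tx":0,"ty":0,"tz":0.1,"yaw":0,"fingers":1},{"tx":0,"ty":0,"tz":0.2,"yaw":0,"fingers":1},{"tx":0,"ty":0,"tz":0.2,"yaw":0,"fingers":1},{"tx":0,"ty":0,"tz":0.2,"yaw":0,"fingers":1},{"tx":0,"ty":0,"tz":0.2,"yaw":0,"fingers":1},{"tx":0,"ty":0,"tz":0.2,"yaw":0,"fingers":1},{"tx":0,"ty":0,"tz":0.2,"yaw":0,"fingers":1},{"tx":0,"ty":0,"tz":0.05,"yaw":0,"fingers":1},{"tx":0,"ty":0,"tz":0,"yaw":0,"fingers":1},{"tx":0,"ty":0,"tz":0,"yaw":0,"fingers":1}]'
python3 -m creep '[{"tx":-0.05,"ty":0,"tz":0,"yaw":0,"fingers":1},{"tx":-0.08,"ty":0,"tz":0,"yaw":0,"fingers":1},{"tx":-0.08,"ty":0,"tz":0,"yaw":0,"fingers":1},{"tx":-0.08,"ty":0,"tz":0,"yaw":0,"fingers":1},{"tx":-0.08,"ty":0,"tz":0,"yaw":0,"fingers":1},{"tx":-0.08,"ty":0,"tz":0,"yaw":0,"fingers":1},{"tx":0,"ty":0,"tz":0,"yaw":0,"fingers":1},{"tx":0,"ty":0,"tz":0,"yaw":0,"fingers":1}]'
```

```text
clock: 8.02
eef_pos: [0.5249, 0.0398, 0.0738]
orientation: [[0.986, -0.166, 0.0], [-0.166, -0.986, 0.0], [0.0, -0.0, -1.0]]
ft_force: [-0.7, -0.2, -1.6]
grip_width: 0.268
gripper_force: 55.0
clock: 8.68
eef_pos: [0.5114, 0.042, 0.0738]
orientation: [[0.986, -0.166, 0.0], [-0.166, -0.986, -0.0], [0.0, -0.0, -1.0]]
ft_force: [0.2, 0.0, -2.0]
grip_width: 0.266
gripper_force: 55.0
```

```bash
for i in 1; do python3 -m creep '[{"tx":-0.1,"ty":0,"tz":0,"yaw":0,"fingers":1},{"tx":-0.1,"ty":0,"tz":0,"yaw":0,"fingers":1},{"tx":-0.1,"ty":0,"tz":0,"yaw":0,"fingers":1},{"tx":-0.1,"ty":0,"tz":0,"yaw":0,"fingers":1}]' | grep -E "pos|ft"; done
python3 -m creep '[{"tx":-0.1,"ty":0,"tz":0,"yaw":0,"fingers":1},{"tx":-0.1,"ty":0,"tz":0,"yaw":0,"fingers":1},{"tx":-0.1,"ty":0,"tz":0,"yaw":0,"fingers":1},{"tx":-0.1,"ty":0,"tz":0,"yaw":0,"fingers":1}]' | grep -E "pos|ft"
python3 -m creep '[{"tx":-0.1,"ty":0,"tz":0,"yaw":0,"fingers":1},{"tx":-0.1,"ty":0,"tz":0,"yaw":0,"fingers":1},{"tx":-0.1,"ty":0,"tz":0,"yaw":0,"fingers":1},{"tx":-0.1,"ty":0,"tz":0,"yaw":0,"fingers":1}]' | grep -E "pos|ft"
```

```text
eef_pos: [0.4996, 0.044, 0.0739]
ft_force: [2.4, -1.0, -1.4]
eef_pos: [0.4876, 0.046, 0.0738]
ft_force: [3.3, -1.1, -2.2]
eef_pos: [0.4757, 0.048, 0.0738]
ft_force: [3.2, -0.8, -0.9]
```

```bash
python3 -m creep '[{"tx":-0.12,"ty":0,"tz":0,"yaw":0,"fingers":1},{"tx":-0.12,"ty":0,"tz":0,"yaw":0,"fingers":1},{"tx":-0.12,"ty":0,"tz":0,"yaw":0,"fingers":1},{"tx":-0.12,"ty":0,"tz":0,"yaw":0,"fingers":1},{"tx":-0.12,"ty":0,"tz":0,"yaw":0,"fingers":1},{"tx":-0.12,"ty":0,"tz":0,"yaw":0,"fingers":1},{"tx":-0.12,"ty":0,"tz":0,"yaw":0,"fingers":1},{"tx":-0.12,"ty":0,"tz":0,"yaw":0,"fingers":1},{"tx":-0.12,"ty":0,"tz":0,"yaw":0,"fingers":1}]' | grep -E "pos|ft"
python3 - <<'E'
from h import *
import pickle
s=cam('side');c=cam('scene')
pickle.dump((s,c),open('k3.pkl','wb'))
a=s['img'][150:210,190:265];b=c['img'][180:240,190:265]
cv2.imwrite('pics/m4.png',np.hstack([cv2.resize(k,None,fx=5,fy=5,interpolation=cv2.INTER_CUBIC) for k in(a,b)])[...,::-1])
E
```

```text
eef_pos: [0.4437, 0.0534, 0.0737]
ft_force: [3.2, -1.3, -1.1]
```

View pics/m4.png

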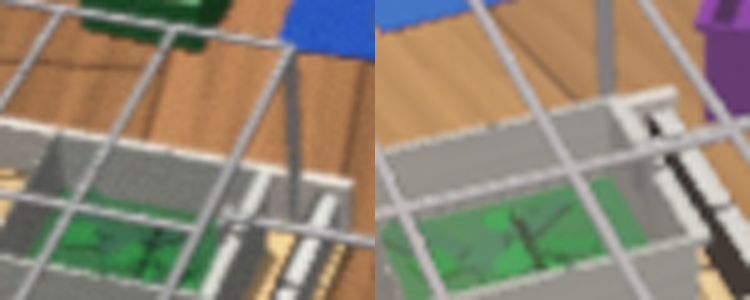

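The tin is following, and the lip at (265,180) in the left crop is still short of the bar at (325,205). I'll creep on in small steps, watching the force.

```bash
python3 -m creep '[{"tx":-0.1,"ty":0,"tz":0,"yaw":0,"fingers":1},{"tx":-0.1,"ty":0,"tz":0,"yaw":0,"fingers":1},{"tx":-0.1,"ty":0,"tz":0,"yaw":0,"fingers":1},{"tx":-0.1,"ty":0,"tz":0,"yaw":0,"fingers":1},{"tx":-0.1,"ty":0,"tz":0,"yaw":0,"fingers":1}]' | grep -E "pos|ft"
python3 -m creep '[{"tx":-0.06,"ty":0,"tz":0,"yaw":0,"fingers":1},{"tx":-0.05,"ty":0,"tz":0,"yaw":0,"fingers":1},{"tx":-0.05,"ty":0,"tz":0,"yaw":0,"fingers":1},{"tx":0,"ty":0,"tz":0,"yaw":0,"fingers":1}]' | grep -E "pos|ft"
```

```text
eef_pos: [0.4289, 0.0559, 0.0737]
ft_force: [2.4, 0.2, -3.2]
eef_pos: [0.4241, 0.0567, 0.0737]
ft_force: [-0.2, -0.2, -2.5]
```

```bash
python3 -m creep '[{"tx":-0.05,"ty":0,"tz":0,"yaw":0,"fingers":1},{"tx":-0.05,"ty":0,"tz":0,"yaw":0,"fingers":1},{"tx":0,"ty":0,"tz":0,"yaw":0,"fingers":1}]' | grep -E "pos|ft"
```

```text
eef_pos: [0.4213, 0.0572, 0.0737]
ft_force: [1.4, -0.7, -1.0]
```

```bash
python3 -m creep '[{"tx":-0.05,"ty":0,"tz":0,"yaw":0,"fingers":1},{"tx":0,"ty":0,"tz":0,"yaw":0,"fingers":1}]' | grep -E "pos|ft"
```

```text
eef_pos: [0.4199, 0.0574, 0.0737]
ft_force: [1.4, 0.4, -2.4]
```

```bash
python3 -m creep '[{"tx":-0.05,"ty":0,"tz":0,"yaw":0,"fingers":1},{"tx":-0.05,"ty":0,"tz":0,"yaw":0,"fingers":1}]' | grep -E "pos|ft"
```

```text
eef_pos: [0.4171, 0.0579, 0.0737]
ft_force: [3.3, -0.3, -2.8]
```

```bash
python3 -m creep '[{"tx":-0.05,"ty":0,"tz":0,"yaw":0,"fingers":1},{"tx":-0.05,"ty":0,"tz":0,"yaw":0,"fingers":1}]' | grep -E "pos|ft"
```

```text
eef_pos: [0.4144, 0.0583, 0.0739]
ft_force: [7.0, -1.4, -3.0]
```

```bash
python3 -m creep '[{"tx":-0.05,"ty":0,"tz":0,"yaw":0,"fingers":1},{"tx":-0.05,"ty":0,"tz":0,"yaw":0,"fingers":1}]' | grep -E "pos|ft"
```

```text
eef_pos: [0.413, 0.0585, 0.0743]
ft_force: [12.6, -1.8, -4.9]
```

```bash
python3 -m creep '[{"tx":0,"ty":0,"tz":0,"yaw":0,"fingers":1},{"tx":0,"ty":0,"tz":0,"yaw":0,"fingers":1},{"tx":0,"ty":0,"tz":0,"yaw":0,"fingers":1}]' | grep -E "pos|ft|width"
```

```text
eef_pos: [0.4131, 0.0585, 0.0744]
ft_force: [11.0, -2.2, -4.0]
grip_width: 0.266
```

```bash
python3 -m creep '[{"tx":-0.02,"ty":0,"tz":0,"yaw":0,"fingers":1},{"tx":0,"ty":0,"tz":0,"yaw":0,"fingers":1},{"tx":0,"ty":0,"tz":0,"yaw":0,"fingers":1},{"tx":0,"ty":0,"tz":0,"yaw":0,"fingers":1},{"tx":0,"ty":0,"tz":0,"yaw":0,"fingers":1},{"tx":0,"ty":0,"tz":0,"yaw":0,"fingers":1},{"tx":0,"ty":0,"tz":0,"yaw":0,"fingers":1},{"tx":0,"ty":0,"tz":0,"yaw":0,"fingers":1},{"tx":0,"ty":0,"tz":0,"yaw":0,"fingers":1},{"tx":0,"ty":0,"tz":0,"yaw":0,"fingers":1},{"tx":0,"ty":0,"tz":0,"yaw":0,"fingers":1},{"tx":0,"ty":0,"tz":0,"yaw":0,"fingers":1}]' | grep -E "clock|pos|ft"
python3 - <<'E'
from h import *
import pickle
np.set_printoptions(precision=4,suppress=True)
s=cam('side');c=cam('scene')
pickle.dump((s,c),open('k4.pkl','wb'))
# numeric squareness: green blob orientation of tin contents on plane, before vs now
s0=pickle.load(open('side0.pkl','rb'))
for k in (s0,s):
    h=cv2.cvtColor(k['img'],cv2.COLOR_RGB2HSV)
    m=cv2.inRange(h,(0,0,185),(180,40,255))  # white rims
    L=cv2.HoughLinesP(m[150:215,170:262].copy(),1,np.pi/360,12,minLineLength=12,maxLineGap=4)
    for l in ([] if L is None else L[:,0]):
        p,q=[onz(k,(l[i]+170,l[i+1]+150),.09) for i in(0,2)]
        print(l,p[:2],q[:2],np.degrees(np.arctan2(*(q-p)[[1,0]])).round(1))
    print()
E
```

```text
clock: 13.45
eef_pos: [0.4129, 0.0585, 0.0745]
ft_force: [12.6, -1.4, -5.5]
[75 64 86 36] [0.5587 0.1092] [ 0.5407 -0.026 ] -97.6
[46 28 87 36] [ 0.6801 -0.0532] [ 0.5375 -0.0263] 169.3
[81 52 86 39] [0.5473 0.0531] [ 0.539 -0.011] -97.4
[74 64 82 44] [0.5618 0.1096] [0.5489 0.0149] -97.8

[12 22 62 31] [ 0.8028 -0.0732] [ 0.6237 -0.0432] 170.5
[75 64 88 36] [0.5587 0.1092] [ 0.5342 -0.0266] -100.2
[71 60 81 35] [0.5736 0.0928] [ 0.5578 -0.0293] -97.4
[76 64 89 36] [0.5557 0.1089] [ 0.5309 -0.027 ] -100.3
[13 23 39 28] [ 0.7981 -0.0682] [ 0.7037 -0.0508] 169.6
[78 45 91 47] [0.5611 0.021 ] [0.5183 0.0263] 173.0
[ 5 35 32 40] [ 0.8095 -0.0033] [0.7145 0.0123] 170.7
```

The tin's sides now run at about −0.17 rad, matching the rack's −0.165, so it has squared up under roughly 12 N of pull. Now I'll unhook by easing forward about 9 mm and lifting straight up.

```bash
python3 -m creep '[{"tx":0.02,"ty":0,"tz":0,"yaw":0,"fingers":1},{"tx":0.03,"ty":0,"tz":0,"yaw":0,"fingers":1},{"tx":0.05,"ty":0,"tz":0,"yaw":0,"fingers":1},{"tx":0.06,"ty":0,"tz":0,"yaw":0,"fingers":1},{"tx":0.06,"ty":0,"tz":0,"yaw":0,"fingers":1},{"tx":0.06,"ty":0,"tz":0,"yaw":0,"fingers":1},{"tx":0.04,"ty":0,"tz":0,"yaw":0,"fingers":1},{"tx":0,"ty":0,"tz":0,"yaw":0,"fingers":1},{"tx":0,"ty":0,"tz":0,"yaw":0,"fingers":1}]' | grep -E "clock|pos|ft"
python3 -m creep '[{"tx":0,"ty":0,"tz":-0.05,"yaw":0,"fingers":1},{"tx":0,"ty":0,"tz":-0.1,"yaw":0,"fingers":1},{"tx":0,"ty":0,"tz":-0.2,"yaw":0,"fingers":1},{"tx":0,"ty":0,"tz":-0.2,"yaw":0,"fingers":1},{"tx":0,"ty":0,"tz":-0.2,"yaw":0,"fingers":1},{"tx":0,"ty":0,"tz":-0.2,"yaw":0,"fingers":1},{"tx":0,"ty":0,"tz":-0.2,"yaw":0,"fingers":1},{"tx":0,"ty":0,"tz":-0.2,"yaw":0,"fingers":1},{"tx":0,"ty":0,"tz":-0.1,"yaw":0,"fingers":1},{"tx":0,"ty":0,"tz":0,"yaw":0,"fingers":1},{"tx":0,"ty":0,"tz":0,"yaw":0,"fingers":1}]' | grep -E "clock|pos|ft"
python3 - <<'E'
from h import *
import pickle
np.set_printoptions(precision=4,suppress=True)
s=cam('side'); c=cam('scene'); pickle.dump((s,c),open('k5.pkl','wb'))
a=s['img'][150:215,180:265];b=c['img'][180:245,190:275]
im=np.hstack([cv2.resize(k,None,fx=4.7,fy=4.7,interpolation=cv2.INTER_CUBIC) for k in(a,b)])
cv2.imwrite('pics/m5.png',im[...,::-1])
E
```

```text
clock: 14.3
eef_pos: [0.4199, 0.0574, 0.0736]
ft_force: [-0.6, 0.3, -1.8]
clock: 15.22
eef_pos: [0.42, 0.0574, 0.1172]
ft_force: [0.4, 1.3, -1.4]
```

View pics/m5.png

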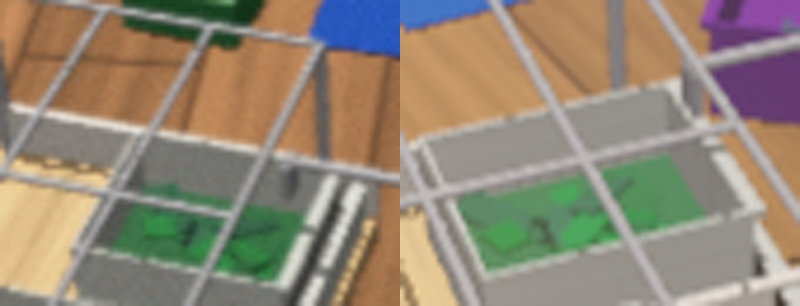

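The tin is parallel to and against the bar: lip at (330,190)–(295,290), bar right beside it in the left crop, and the claw is free above it. I'll back out and carry the hook to the mat.

```bash
python3 -m creep '[{"tx":-0.2,"ty":0,"tz":0,"yaw":0,"fingers":1},{"tx":-0.5,"ty":0,"tz":0,"yaw":0,"fingers":1},{"tx":-0.6,"ty":0,"tz":0,"yaw":0,"fingers":1},{"tx":-0.4,"ty":0,"tz":0,"yaw":0,"fingers":1},{"tx":-0.15,"ty":0.3,"tz":0,"yaw":0,"fingers":1},{"tx":0,"ty":0.7,"tz":0,"yaw":0,"fingers":1},{"tx":0,"ty":1,"tz":0,"yaw":0,"fingers":1},{"tx":0,"ty":1,"tz":0,"yaw":0,"fingers":1},{"tx":0,"ty":1,"tz":0,"yaw":0,"fingers":1},{"tx":0,"ty":1,"tz":0,"yaw":0,"fingers":1},{"tx":0,"ty":1,"tz":0,"yaw":0,"fingers":1},{"tx":0,"ty":1,"tz":0,"yaw":0,"fingers":1}]' | grep -E "clock|pos|ft"
python3 -m creep '[{"tx":0,"ty":1,"tz":0,"yaw":0,"fingers":1},{"tx":0,"ty":1,"tz":0,"yaw":0,"fingers":1},{"tx":0,"ty":1,"tz":0,"yaw":0,"fingers":1},{"tx":0.3,"ty":1,"tz":0,"yaw":0,"fingers":1},{"tx":0.6,"ty":0.9,"tz":0,"yaw":0,"fingers":1},{"tx":0.8,"ty":0.6,"tz":0,"yaw":0,"fingers":1},{"tx":0.9,"ty":0.3,"tz":0,"yaw":0,"fingers":1},{"tx":0.8,"ty":0.1,"tz":0,"yaw":0,"fingers":1},{"tx":0.5,"ty":0,"tz":0,"yaw":0,"fingers":1},{"tx":0.2,"ty":0,"tz":0,"yaw":0,"fingers":1},{"tx":0,"ty":0,"tz":0,"yaw":0,"fingers":1},{"tx":0,"ty":0,"tz":0,"yaw":0,"fingers":1}]'
```

```text
clock: 16.32
eef_pos: [0.3296, -0.1416, 0.1171]
ft_force: [0.5, -0.6, -1.4]
clock: 17.32
eef_pos: [0.4219, -0.3349, 0.1169]
orientation: [[0.986, -0.165, -0.001], [-0.165, -0.986, 0.001], [-0.001, -0.001, -1.0]]
ft_force: [-0.5, -0.1, -2.9]
grip_width: 0.261
gripper_force: 55.0
```

Now lower 106 mm, slowing near the mat.

```bash
python3 -m creep '[{"tx":0,"ty":0,"tz":0.3,"yaw":0,"fingers":1},{"tx":0,"ty":0,"tz":0.6,"yaw":0,"fingers":1},{"tx":0,"ty":0,"tz":0.7,"yaw":0,"fingers":1},{"tx":0,"ty":0,"tz":0.7,"yaw":0,"fingers":1},{"tx":0,"ty":0,"tz":0.5,"yaw":0,"fingers":1},{"tx":0,"ty":0,"tz":0.3,"yaw":0,"fingers":1},{"tx":0,"ty":0,"tz":0.2,"yaw":0,"fingers":1},{"tx":0,"ty":0,"tz":0.1,"yaw":0,"fingers":1},{"tx":0,"ty":0,"tz":0.06,"yaw":0,"fingers":1},{"tx":0,"ty":0,"tz":0.04,"yaw":0,"fingers":1},{"tx":0,"ty":0,"tz":0,"yaw":0,"fingers":1},{"tx":0,"ty":0,"tz":0,"yaw":0,"fingers":1}]'
```

```text
clock: 18.32
eef_pos: [0.4227, -0.3356, 0.0127]
orientation: [[0.986, -0.165, 0.001], [-0.165, -0.986, -0.001], [0.001, 0.001, -1.0]]
ft_force: [0.6, -0.9, -1.5]
grip_width: 0.265
gripper_force: 55.0
```

```bash
python3 -m creep '[{"tx":0,"ty":0,"tz":0.04,"yaw":0,"fingers":1},{"tx":0,"ty":0,"tz":0.04,"yaw":0,"fingers":1},{"tx":0,"ty":0,"tz":0.03,"yaw":0,"fingers":1},{"tx":0,"ty":0,"tz":0,"yaw":0,"fingers":1},{"tx":0,"ty":0,"tz":0,"yaw":0,"fingers":1}]' | grep -E "pos|ft"
```

```text
eef_pos: [0.4226, -0.3355, 0.0092]
ft_force: [-1.9, 0.9, 3.2]
```

```bash
python3 -m creep '[{"tx":0,"ty":0,"tz":0,"yaw":0,"fingers":0.6},{"tx":0,"ty":0,"tz":0,"yaw":0,"fingers":0.4},{"tx":0,"ty":0,"tz":0,"yaw":0,"fingers":0.2},{"tx":0,"ty":0,"tz":0,"yaw":0,"fingers":0},{"tx":0,"ty":0,"tz":0,"yaw":0,"fingers":0},{"tx":0,"ty":0,"tz":0,"yaw":0,"fingers":0},{"tx":0,"ty":0,"tz":0,"yaw":0,"fingers":0},{"tx":0,"ty":0,"tz":0,"yaw":0,"fingers":0},{"tx":0,"ty":0,"tz":0,"yaw":0,"fingers":0}]'
python3 -m creep '[{"tx":0,"ty":0,"tz":-0.2,"yaw":0,"fingers":0},{"tx":0,"ty":0,"tz":-0.5,"yaw":0,"fingers":0},{"tx":0,"ty":0,"tz":-0.8,"yaw":0,"fingers":0},{"tx":0,"ty":0,"tz":-1,"yaw":0,"fingers":0},{"tx":0,"ty":0,"tz":-1,"yaw":0,"fingers":0},{"tx":0,"ty":0,"tz":-1,"yaw":0,"fingers":0},{"tx":0,"ty":0,"tz":-1,"yaw":0,"fingers":0},{"tx":0,"ty":0,"tz":-0.8,"yaw":0,"fingers":0},{"tx":0,"ty":0,"tz":-0.4,"yaw":0,"fingers":0},{"tx":0,"ty":0,"tz":0,"yaw":0,"fingers":0},{"tx":0,"ty":0,"tz":0,"yaw":0,"fingers":0}]'
python3 - <<'E'
from h import *
np.set_printoptions(precision=4,suppress=True)
c=cam('wrist'); h=cv2.cvtColor(c['img'],cv2.COLOR_RGB2HSV); m=cv2.inRange(h,(6,180,80),(16,255,255))
nn,l,st,ce=cv2.connectedComponentsWithStats(m)
for i in range(1,nn):
    if st[i,4]>200:
        r=cv2.minAreaRect(np.argwhere(l==i)[:,::-1].astype(np.float32)); print(st[i],r,onz(c,r[0],.044))
E
```

```text
clock: 19.48
eef_pos: [0.4226, -0.3355, 0.0089]
orientation: [[0.986, -0.166, 0.0], [-0.166, -0.986, -0.0], [0.0, 0.0, -1.0]]
ft_force: [0.0, 0.6, 0.5]
grip_width: 0.922
gripper_force: 0.0
clock: 20.4
eef_pos: [0.4225, -0.3354, 0.21]
orientation: [[0.986, -0.166, 0.0], [-0.166, -0.986, -0.0], [0.0, 0.0, -1.0]]
ft_force: [-0.5, -0.3, -0.1]
grip_width: 1.001
gripper_force: 0.0
[ 246  130   20   82 1055] ((255.5, 170.5), (81.0, 19.0), 90.0) [ 0.4252 -0.3362  0.044 ]
```

```bash
python3 -c "
from station import env; print(env.job_done())"
```

```text
the job is handed in; nothing more can be done
None
```

The job is handed in at about 20 s on the robot's clock, but no verdict came back: the green tin was drawn square against the bar at about 12–13 N total pull (an estimated 9 N on the bar) for about a second, then unhooked, and the hook is back upright on its blue mat.

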